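Hang two hearing-aid drying capsules level on a rocker stand

TASK

Hang up the two drying capsules on the rocker stand by the window to air: slide the blue one's eye onto the peg on the left, blue-ended half of the pivoting bar and the red one's onto the peg on the right, red-ended half, so that the bar comes to rest level. Feel each one gently onto its peg without forcing it, all the way back until its head rests against the peg's collar, let the bar take the weight and let go. Do not tip the bar hard over, and leave the drying cube, glass bowl, glasses case and battery tube where they are.

Things in the scene. Friction and masses are not known exactly. Their poses are not given: they have to be found in the camera images.
- stand: Rocker stand, fixed to the nightstand: round marble foot 136 mm across, 18 mm high, with a steel post (14 mm thick, top 213 mm up) at its centre. A level pin from the post to the front (-x of the stand, roughly towards the robot) carries the pivoting bar 205 mm up. Origin: centre of the foot's underside; z up, y along the level bar to its left half.
- rocker (a joint): Tilt of the bar about its pin, rad: 0 level, positive with the left half up, stops at +-0.35. A brass ball on a rod under its middle brings it level (0.35 to 0.5 N m per rad, damped). One capsule alone tips it by 0.08 to 0.16 rad, so that its peg sinks about 7 to 16 mm and the other rises as much. A light push up or down moves the bar; sideways and along the pegs it is rigid.
- bar_front (a point): Middle of the bar (wood, 290 mm long, 22 mm high, left end blue, right end red) in the plane of the peg clamps' front faces. On each half an aluminium collar is screwed fast 83 to 107 mm from the pin: no reading tells where, look or feel. Its steel peg, 12 mm thick, end chamfered 0.8 mm, stands 38 mm out of the face at the pin's height, always horizontal. x: into the bar along the pegs, y: along the bar to the left.
- blue_capsule: Standing drying capsule, 96 mm tall, 50 g: white slotted barrel, 28 mm across (foot 32), and a blue block-shaped plastic head from 64 to 96 mm up, 28 mm (x) by 30 mm (y), to be gripped by its flat sides 30 mm apart along y. The eye bore runs through the head along x; front and back alike. The head cracks if pressed on the stand with over 15 N. Origin: centre of the foot; z up.
- red_capsule: Standing drying capsule, 96 mm tall, 50 g: white slotted barrel, 28 mm across (foot 32), and a red block-shaped plastic head from 64 to 96 mm up, 28 mm (x) by 30 mm (y), to be gripped by its flat sides 30 mm apart along y. The eye bore runs through the head along x; front and back alike. The head cracks if pressed on the stand with over 15 N. Origin: centre of the foot; z up.
- blue_capsule_eye (a point): Centre of the blue capsule's eye, 80 mm above the foot: a round bore of 14.5 mm right through the 28 mm deep head, so 1.25 mm play all round on a 12 mm peg; both mouths chamfered 0.6 mm. Axes as the capsule's, x along the bore.
- red_capsule_eye (a point): Centre of the red capsule's eye, 80 mm above the foot: a round bore of 14.5 mm right through the 28 mm deep head, so 1.25 mm play all round on a 12 mm peg; both mouths chamfered 0.6 mm. Axes as the capsule's, x along the bore.
- drying_cube: Grey hearing aid drying cube, 85 mm, 90 mm high with its press button, loose. Origin: centre of the underside. Leave alone.
- glass_bowl: Small glass bowl, 110 mm across, 45 mm high, loose. Origin: centre of the underside. Leave alone.
- glasses_case: Aluminium glasses case, 160 mm (x) by 62 mm (y) by 40 mm high, loose. Origin: centre of the underside. Leave alone.
- battery_tube: White push-dispenser battery tube standing on end, 26 mm across, 78 mm high, loose. Origin: centre of the underside. Leave alone.

How it is judged:
On the way, in this order (a step that is already met when the one before it is completed fails the run):
1. one capsule hangs let go, fully back on the peg of its own half (((x of blue_capsule_eye in the frame of bar_front between -0.016 and -0.011 m and y of blue_capsule_eye in the frame of bar_front between 0.079 and 0.111 m and z of blue_capsule_eye in the frame of bar_front between -0.005 and 0.003 m and contact force between blue_capsule and stand above 0.15 N and contact force between blue_capsule and the fingers below 0.05 N) or (x of red_capsule_eye in the frame of bar_front between -0.016 and -0.011 m and y of red_capsule_eye in the frame of bar_front between -0.111 and -0.079 m and z of red_capsule_eye in the frame of bar_front between -0.005 and 0.003 m and contact force between red_capsule and stand above 0.15 N and contact force between red_capsule and the fingers below 0.05 N))), for 0.2 s.
2. both capsules hang let go, fully back, each on its own half (x of blue_capsule_eye in the frame of bar_front between -0.016 and -0.011 m and y of blue_capsule_eye in the frame of bar_front between 0.079 and 0.111 m and z of blue_capsule_eye in the frame of bar_front between -0.005 and 0.003 m and contact force between each of blue_capsule, red_capsule and stand above 0.15 N and contact force between each of blue_capsule, red_capsule and the fingers below 0.05 N and x of red_capsule_eye in the frame of bar_front between -0.016 and -0.011 m and y of red_capsule_eye in the frame of bar_front between -0.111 and -0.079 m and z of red_capsule_eye in the frame of bar_front between -0.005 and 0.003 m), for 0.2 s.
At the end, for the whole second after the job is handed in: The blue capsule hangs on the left peg, the red one on the right peg, each let go, its eye around the peg (within 5 mm of the peg's height) and its head within 2 mm of the collar's front face, both at rest (under 30 mm/s), and the bar level within 0.06 rad (all of step 2 and value of joint rocker between -0.06 and 0.06 rad and linear speed of each of blue_capsule, red_capsule below 0.03 m/s); the robot touches nothing.
It fails at once if a capsule pressed against the stand with more than 15 N (contact force between any of blue_capsule, red_capsule and stand above 15 N).
It fails at once if the arm or gripper pressed against the stand with more than 15 N (contact force between the arm and stand above 15 N).
It fails at once if the bar tipped more than 0.28 rad (value of joint rocker above 0.28 rad or value of joint rocker below -0.28 rad).
It fails at once if the drying cube, glass bowl, glasses case or battery tube shifted by more than 15 mm (distance of any of drying_cube, glass_bowl, glasses_case, battery_tube from where it was at the start of the episode above 0.015 m).
It also fails if it takes over 72 s, if anything falls off the work surface, if the arm or the gripper's body presses on something with over 40 N, if the wrist force passes 120 N, or if a joint passes its speed limit or range.

ROBOT

A 7-joint arm with a two-finger parallel gripper is mounted at the origin on the work surface. World frame = base frame: x ahead of the robot, y to its left, z up, the work surface at z = 0. Lengths are in m, angles in rad, forces in N, time in s.
With the tool pointing down it reaches from about 0.425 to 1.025 m from the base axis. Payload 3.6 kg.
Tool frame: the origin (TCP) lies at the very end of the fingers, on their centre line; the grasp point (between the pads) lies r.tcp_to_grasp behind it (r.tcp_to_grasp is the distance from the TCP to the grasp point, in m); z points along the fingers, x is the direction in which the jaws open and shut, and the axes are right-handed (so a half turn about z gives the same grasp; the last joint's range is limited). The gripper opens to 85 mm and grips with 20 to 120 N. Pads are 22 mm wide; open, the fingers measure 114 mm over their backs; the gripper's body (76 mm by 85 mm) begins 54 mm behind the grasp point. The pads swing forward as they close: fully open they stand 13 mm farther back than shut.
Start: joints at [1.063, 0.591, 0.048, 1.609, -0.033, 0.943, -0.034], TCP at [0.292, -0.664, 0.206] pointing down, gripper open.
Joint ranges: [-2.69, 2.69], [-0.47, 2.24], [-1.27, 1.36], [0.19, 2.51], [-1.53, 4.68], [0.08, 2.07], [-3.09, 3.09]. Speed limits (rad/s): [2.57, 2.57, 3.14, 3.14, 3.14, 3.14, 3.14].

INTERFACE

Orientations are given as a unit quaternion [x, y, z, w].
In Python, from cell import r, get_state, get_image, camera_info, workorder gives the robot as it stands. Calls block until the motion is done:
- r.move_ptp(position, orientation): joint-space move of the TCP to a pose.
- r.line_to(position, orientation=None, rate=0.15, guard=None): straight line of the TCP; orientation=None keeps the orientation; rate is the mean speed in m/s. With guard (N) it stops when the force on the tool has changed by that much, and returns True; else False.
- r.move_j(angles): joint-space move.
- r.move_gripper(opening): opening from 0.0 (shut) to 1.0 (fully open); the grip force is fixed at half the most; returns when the fingers have stopped.
- r.pause(seconds).
- r.inverse_kinematics(position, orientation): joint angles nearest the present ones, or None.
- get_state(): the state.
- get_image(name): name is "scene" or "side" or "wrist"; returns the picture (420x560x3 uint8, red, green, blue); there is no depth.
- camera_info(name): a dict with "fovy" (degrees; the focal length in pixels is half the picture's height over the tangent of half this angle, whatever the lens; pixels are square), "cx", "cy" (the principal point, pixels), "R" (3x3) and "t" (3): a world point X has camera coordinates R X + t; the wrist camera has in their place "mount" (4x4, takes a point from camera to tool coordinates, whose origin is the TCP and whose axes are the tool frame's). Camera axes: x right, y down, z forward; pixel columns grow to the right and rows downward; lengths in m; the calibration is good to about 2 mm. The wrist camera is an equidistant fisheye: a pixel r from the principal point sees the ray r / f radians off the axis. A picture is of the moment at which its call begins: read the wrist's pose just before it. camera_info takes no time and is no camera call.
A pose or a line that the arm cannot do raises r.Unreachable and nothing moves.
- workorder.sign_off(): hands the job in, once; it reports no verdict.
The state is a dict: "t": time; "qpos": joint angles; "joint_vel": joint speeds; "joint_torque": joint torques, N m; "tool_pos": TCP position; "eef_rot": TCP orientation; "ft_force": force on the tool from outside, world axes, zero at the start; "wrist_torque": the same for the moment, N m; "finger_gap": opening from 0.0 (shut) to 1.0 (fully open).
Only numpy, scipy, OpenCV 4.12 (cv2) and the standard library are available. Lean on these libraries where they do the work, as an engineer would, in place of code of your own. Each camera call takes 0.05 s, during which the arm holds its last target.

## Working session

There is one attempt and no reset: what is moved stays moved. The work goes in short steps, each a Python script; the robot and the scene stay as the last script left them, time stands still between calls to the robot, and variables do not carry over. Pictures are saved under pics/ and viewed, and the job is handed in when it is done.

```bash
ls; mkdir -p pics; python3 - <<'E'
from cell import r,get_state,get_image,camera_info
import cv2
s=get_state();print({k:s[k] for k in('t','tool_pos','eef_rot','ft_force','finger_gap')},r.tcp_to_grasp)
for n in("scene","side","wrist"):
    cv2.imwrite(f"pics/{n}0.png",cv2.cvtColor(get_image(n),cv2.COLOR_RGB2BGR));print(n,camera_info(n))
E
```

```text
pics
{'t': 0.0, 'tool_pos': array([ 0.29116839, -0.66298805,  0.20513527]), 'eef_rot': array([ 8.37314495e-01, -5.46720352e-01, -9.84997366e-04, -5.67748323e-04]), 'ft_force': array([0.07306064, 0.37054905, 0.14015233]), 'finger_gap': 0.9969573599607522} 0.0187
scene {'fovy': 45.94693940723765, 'cx': 279.4710777934262, 'cy': 212.61995184616072, 'R': array([[-0.77743304,  0.62881075,  0.01396135],
       [ 0.50810818,  0.64097526, -0.57530582],
       [-0.37070737, -0.44016788, -0.81781923]]), 't': array([ 0.44093564, -0.19699644,  1.52881944])}
side {'fovy': 53.6914327227218, 'cx': 276.7289996220275, 'cy': 209.68226684259662, 'R': array([[ 0.99278822, -0.11949083,  0.00966936],
       [-0.08062185, -0.72518151, -0.68382154],
       [ 0.08872244,  0.67811041, -0.72958523]]), 't': array([-0.55545041,  0.13687076,  0.87435589])}
wrist {'fovy': 65.70646984690485, 'cx': 275.675920775208, 'cy': 210.69654947486183, 'mount': array([[ 9.99998133e-01,  1.92924489e-03, -1.04964818e-04,
        -1.60722836e-04],
       [-1.80735850e-03,  9.53259040e-01,  3.02148865e-01,
        -7.88260450e-02],
       [ 6.82977816e-04, -3.02148112e-01,  9.53260747e-01,
        -1.68424328e-01],
       [ 0.00000000e+00,  0.00000000e+00,  0.00000000e+00,
         1.00000000e+00]])}
```

View pics/scene0.png

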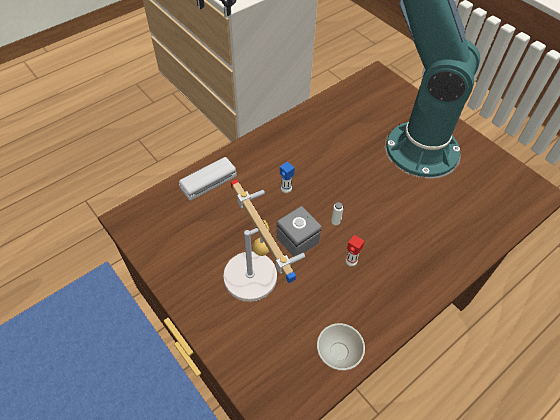

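View pics/side0.png

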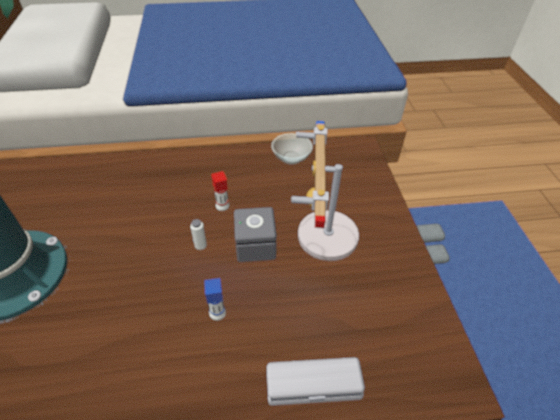

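View pics/wrist0.png

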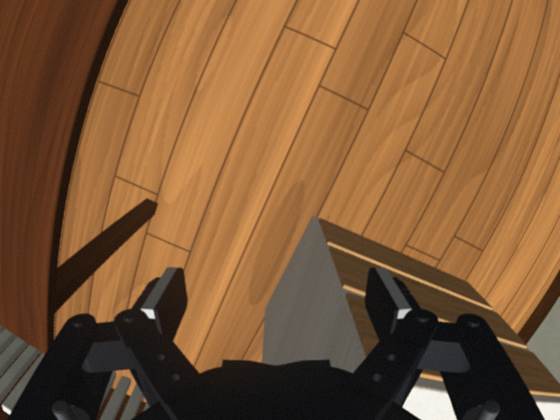

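```bash
python3 - <<'E'
import cv2
a=cv2.imread('pics/scene0.png');b=cv2.imread('pics/side0.png')
cv2.imwrite('pics/sc_crop.png',cv2.resize(a[140:310,170:390],None,fx=3.5,fy=3.5,interpolation=cv2.INTER_CUBIC))
cv2.imwrite('pics/si_crop.png',cv2.resize(b[110:330,180:380],None,fx=2.7,fy=2.7,interpolation=cv2.INTER_CUBIC))
E
```

```text
(no output)
```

View pics/sc_crop.png

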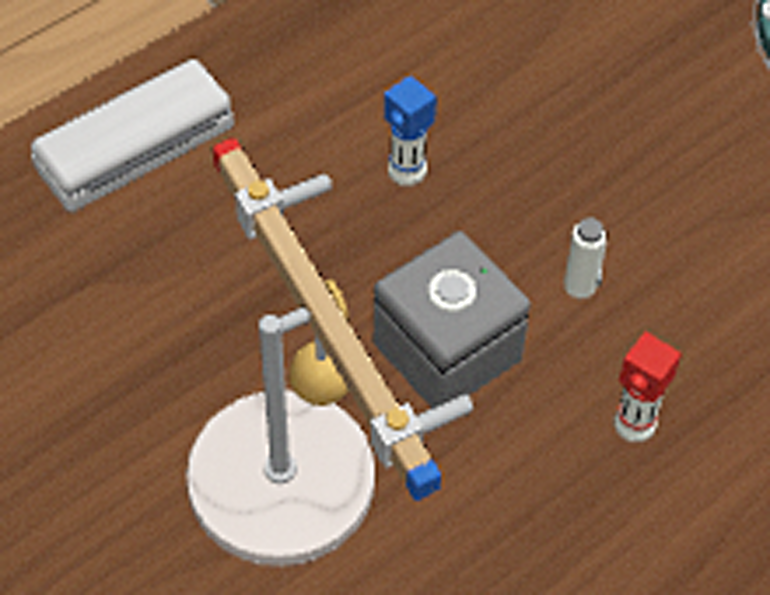

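View pics/si_crop.png

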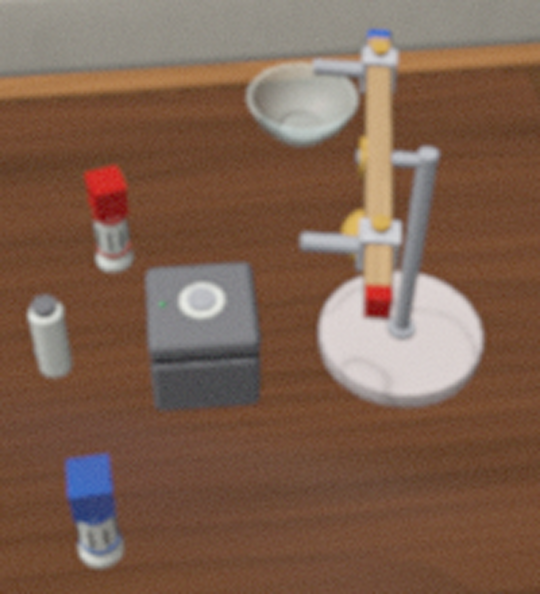

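```bash
cat > h.py <<'E'
import numpy as np, cv2
from cell import r,get_state,get_image,camera_info
from scipy.spatial.transform import Rotation as Ro
from scipy.optimize import least_squares
def K(n):
    c=camera_info(n);f=210/np.tan(np.radians(c['fovy']/2));return c,f
def proj(n,X):
    c,f=K(n);p=np.asarray(c['R'])@X+c['t'];return np.array([f*p[0]/p[2]+c['cx'],f*p[1]/p[2]+c['cy']])
def wproj(pos,q,X):
    c,f=K('wrist');M=np.asarray(c['mount']);pt=Ro.from_quat(q).inv().apply(np.asarray(X)-pos)
    p=M[:3,:3].T@(pt-M[:3,3]);rr=np.hypot(p[0],p[1]);th=np.arctan2(rr,p[2])
    return np.array([c['cx'],c['cy']])+f*th*p[:2]/max(rr,1e-9)
def wray(pos,q,uv):
    c,f=K('wrist');M=np.asarray(c['mount']);d=np.asarray(uv,float)-[c['cx'],c['cy']];rr=np.hypot(*d);th=rr/f
    v=np.array([*(np.sin(th)*d/max(rr,1e-9)),np.cos(th)]);R=Ro.from_quat(q)
    return pos+R.apply(M[:3,3]),R.apply(M[:3,:3]@v)
def wplane(pos,q,uv,z):
    o,d=wray(pos,q,uv);return o+d*(z-o[2])/d[2]
def tri(obs):  # list of (projfunc,uv)
    return least_squares(lambda X:np.concatenate([f(X)-uv for f,uv in obs]),[.7,0,.1])
def down(yaw):  # tool z down, tool x along (cos yaw, sin yaw)
    c,s=np.cos(yaw),np.sin(yaw)
    return Ro.from_matrix(np.array([[c,s,0],[s,-c,0],[0,0,-1.]])).as_quat()
def snap(n,name):
    s=get_state();im=get_image(n);cv2.imwrite(f'pics/{name}.png',cv2.cvtColor(im,cv2.COLOR_RGB2BGR));return s['tool_pos'],s['eef_rot']
E
python3 - <<'E'
from h import *
P=dict(rtip=((326,184),(305,241)),rscrew=((259,188),(380,222)),ltip=((465,405),(317,67)),lscrew=((397,416),(380,45)),ptop=((269,323),(428,154)),pbase=((281,472),(402,330)),
bl=((412,95),(89,474)),re=((654,355),(106,182)),bfoot=((407,172),(99,552)),rfoot=((636,430),(114,262)),tube=((590,228),(45,305)),cube=((453,289),(202,299)),bend=((425,468),(379,34)),rend=((229,146),(378,292)))
for k,(a,b) in P.items():
    a=np.array([170+a[0]/3.5,140+a[1]/3.5])-.35;b=np.array([180+b[0]/2.7,110+b[1]/2.7])-.3
    s=tri([(lambda X:proj('scene',X),a),(lambda X:proj('side',X),b)]);print(k,s.x.round(4),(2*s.cost)**.5)
E
```

```text
rtip [ 0.5822 -0.0448  0.2065] 1.2554388244311416
rscrew [ 0.629  -0.0552  0.2293] 1.345814750397141
ltip [0.6201 0.1432 0.2062] 1.4811415093702824
lscrew [0.6666 0.1337 0.2301] 1.7303088331560847
ptop [0.681  0.0245 0.2135] 1.545643698966564
pbase [0.682  0.0258 0.0181] 0.9443551277069088
bl [ 0.4265 -0.1391  0.0981] 0.8465520047130759
re [0.445  0.1498 0.0967] 0.6366484475083078
bfoot [ 0.4243 -0.1411 -0.0023] 1.6020127960614339
rfoot [ 0.4444  0.1528 -0.0051] 1.521644129026221
tube [0.3934 0.0324 0.0787] 1.028584787914725
cube [0.5151 0.0158 0.0891] 1.0289030254867884
bend [0.6723 0.1658 0.2177] 1.073589845367678
rend [ 0.6189 -0.1042  0.2171] 1.0585800702058663
```

```bash
python3 - <<'E'
from h import *
q=down(1.376)
print(r.inverse_kinematics([.427,-.139,.2],q))
def go(p,name):
    r.move_ptp(p,q);r.pause(.3);a,b=snap('wrist',name);print(name,a.tolist(),b.tolist(),get_state()['t'],get_state()['ft_force'].round(2),get_state()['qpos'].round(2))
go([.427,-.139,.21],'w_blue')
go([.56,-.045,.32],'w_rpeg')
go([.59,.14,.32],'w_lpeg')
go([.445,.15,.21],'w_red')
E
```

```text
[ 0.78562838  0.32063079 -0.7001206   2.19275166  0.31139659  0.72450794
  1.25064469]
w_blue [0.4270486280258188, -0.13936019823801887, 0.2099193602737239] [0.7727952068549029, 0.634655468732092, 6.704874386398787e-06, -6.500447088659259e-05] 2.4583 [ 0.32 -0.5   0.6 ] [ 0.8   0.31 -0.71  2.18  0.29  0.75  1.27]
w_rpeg [0.5589688109447774, -0.046148962787898824, 0.31920560548210825] [0.7730157669094166, 0.6343861214101723, -0.0008571876020024153, -0.000371888450195378] 3.6167 [ 1.06 -0.55 -0.06] [ 0.58  0.34 -0.75  1.83  0.26  1.07  1.1 ]
w_lpeg [0.5902824229568961, 0.13803995946295283, 0.31992162118958195] [0.7734395849277043, 0.6338698912063159, -0.00028593736963994213, 0.0002961904360845332] 4.7417 [-1.01  0.74 -0.46] [ 0.25  0.42 -0.77  1.74  0.32  1.12  0.75]
w_red [0.44646352449753274, 0.15036814038084384, 0.21057079835011627] [0.7728345873800117, 0.6346068242794738, 0.0009324726930842394, 9.809059427960617e-05] 5.85 [ 0.14  0.39 -0.42] [ 0.21  0.35 -0.79  2.14  0.35  0.78  0.57]
```

```bash
python3 - <<'E'
import cv2,numpy as np
a=[cv2.imread(f'pics/w_{n}.png') for n in('blue','rpeg','lpeg','red')]
a=[cv2.resize(x[90:370,90:470],None,fx=1.05,fy=1.05) for x in a]
cv2.imwrite('pics/w4.png',np.vstack([np.hstack(a[:2]),np.hstack(a[2:])]))
E
```

```text
(no output)
```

View pics/w4.png

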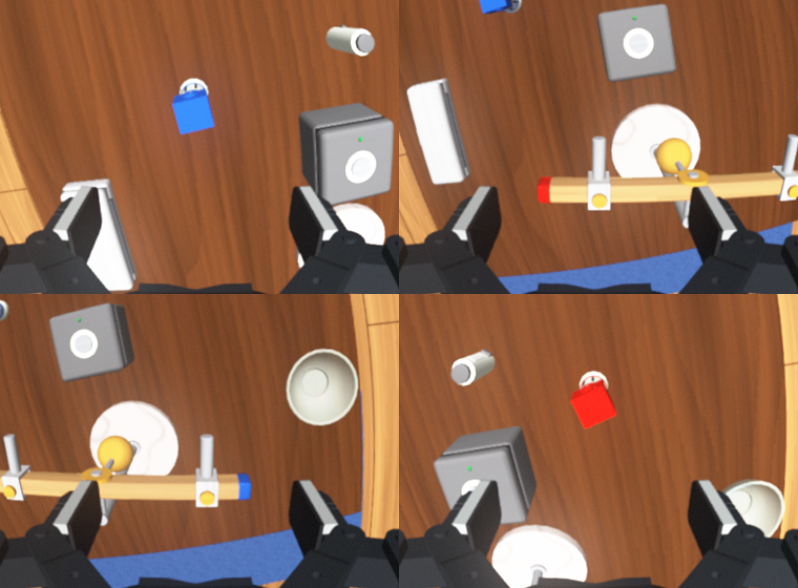

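```bash
python3 - <<'E'
import cv2,numpy as np
a=cv2.imread('pics/w_blue.png')[150:235,230:320];b=cv2.imread('pics/w_red.png')[150:235,230:320]
c=cv2.imread('pics/w_rpeg.png')[200:300,220:350];d=cv2.imread('pics/w_lpeg.png')[200:300,220:350]
f=lambda x,s:cv2.resize(x,None,fx=s,fy=s,interpolation=cv2.INTER_CUBIC)
print(f(a,4).shape)
top=np.hstack([f(a,4),f(b,4)]);bot=np.hstack([f(c,2.77),f(d,2.77)])
bot=bot[:,:720];cv2.imwrite('pics/z.png',np.vstack([top[:300],bot]))
E
```

```text
(340, 360, 3)
```

View pics/z.png

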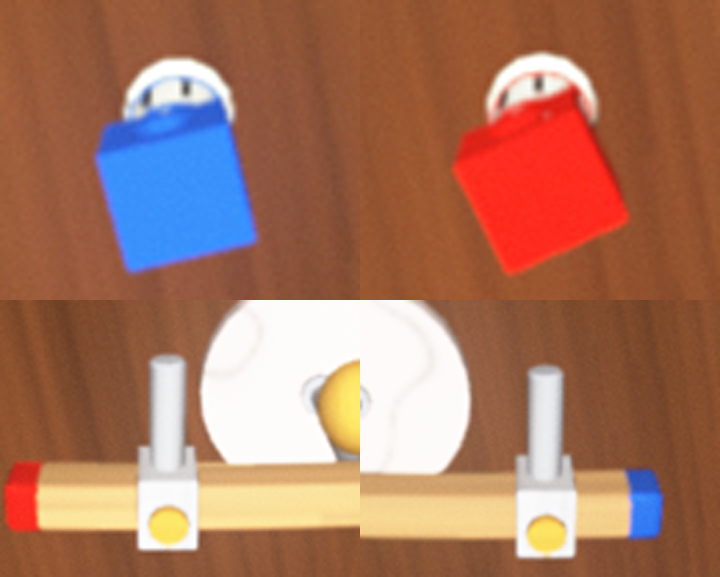

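```bash
python3 - <<'E'
from h import *
T={'blue':([0.4270486280258188,-0.13936019823801887,0.2099193602737239],[0.7727952068549029,0.634655468732092,6.704874386398787e-06,-6.500447088659259e-05]),
'rpeg':([0.5589688109447774,-0.046148962787898824,0.31920560548210825],[0.7730157669094166,0.6343861214101723,-0.0008571876020024153,-0.000371888450195378]),
'lpeg':([0.5902824229568961,0.13803995946295283,0.31992162118958195],[0.7734395849277043,0.6338698912063159,-0.00028593736963994213,0.0002961904360845332]),
'red':([0.44646352449753274,0.15036814038084384,0.21057079835011627],[0.7728345873800117,0.6346068242794738,0.0009324726930842394,9.809059427960617e-05])}
for n,c in(('blue',[(98,157),(226,123),(257,239),(130,272)]),('red',[(96,169),(223,117),(267,215),(152,273)])):
    p,q=T[n];w=np.array([wplane(np.array(p),q,(230+(u+.5)/4-.5,150+(v+.5)/4-.5),.096)[:2] for u,v in c])
    y=(w[1]-w[0]+w[2]-w[3])/2;x=(w[3]-w[0]+w[2]-w[1])/2
    print(n,'ctr',w.mean(0).round(4),'wid',np.hypot(*y),np.hypot(*x),'ang y',np.arctan2(y[1],y[0]),'ang x',np.arctan2(x[1],x[0]))
for n,c in(('rpeg',[(168,60),(168,166),(169,222)]),('lpeg',[(185,71),(185,176),(187,233)])):
    p,q=T[n];z=[.205,.205,.229]
    w=[wplane(np.array(p),q,(220+(u+.5)/2.77-.5,200+(v+.5)/2.77-.5),zz) for (u,v),zz in zip(c,z)]
    d=w[1]-w[0];print(n,np.round(w,4).tolist(),np.hypot(*d[:2]),np.arctan2(d[1],d[0]))
# bar: left end in lpeg corners etc
p,q=T['rpeg'];e=np.array([0,0,0.])
E
```

```text
blue ctr [ 0.4294 -0.14  ] wid 0.029832216802125732 0.027976994020289747 ang y 1.6427796717662861 ang x 0.06165193862235049
red ctr [0.4485 0.1515] wid 0.03021377391701615 0.026259537795519913 ang y 1.8178903735773255 ang x 0.25072162128585457
rpeg [[0.583, -0.0453, 0.205], [0.6216, -0.0527, 0.205], [0.6302, -0.0543, 0.229]] 0.03921639801599896 -0.18942367741138663
lpeg [[0.6198, 0.1436, 0.205], [0.6585, 0.1364, 0.205], [0.6675, 0.1347, 0.229]] 0.03939178069380169 -0.18368737183001294
```

```bash
python3 - <<'E'
from h import *
q=down(np.pi/2+.067);c=np.array([.4294,-.1400])
P=lambda z:[*c,z]
r.move_ptp(P(.16),q)
r.line_to(P(.0615),rate=.12);r.pause(.3);print(get_state()['tool_pos'].round(4))
r.move_gripper(0.0);print('gap',get_state()['finger_gap'])
r.line_to(P(.188),rate=.12);r.pause(.3);s=get_state();print(s['tool_pos'].round(4),s['ft_force'].round(2),s['t'],s['finger_gap'])
a,b=snap('wrist','w_bgr');print(a.tolist(),b.tolist())
E
```

```text
[ 0.4297 -0.1402  0.0619]
gap 0.3271777466475365
[ 0.4292 -0.1398  0.1876] [-0.43 -0.1  -0.52] 10.325 0.32775629600038847
[0.429195606828123, -0.13984460908251695, 0.18762821934111448] [0.6829267864956236, 0.7304866965002933, -8.518605225862163e-05, -0.0004280960007904055]
```

View pics/w_bgr.png

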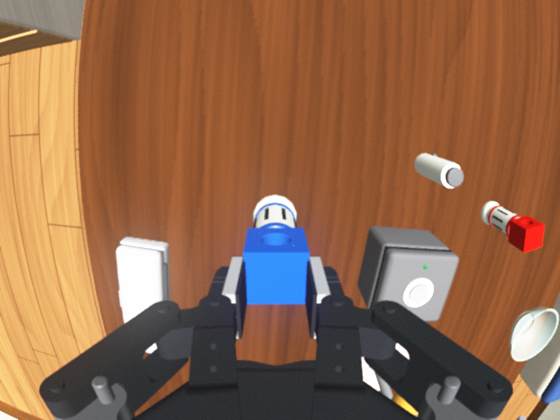

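```bash
cat >> h.py <<'E'
YAW=-.192
ex=np.array([np.cos(YAW),np.sin(YAW)]);ey=np.array([-np.sin(YAW),np.cos(YAW)])
qp=down(np.pi/2+YAW)
LT=np.array([.6198,.1436]);RT=np.array([.583,-.0453])
def st():
    s=get_state();return s['tool_pos'],s['eef_rot'],s['ft_force'],s['t']
E
python3 - <<'E'
from h import *
e=LT-.040*ex
p=get_state()['tool_pos']
r.move_ptp([.50,.05,.2],qp)
r.line_to([*(e),.1869],qp,rate=.12);r.pause(.4)
p,q,f,t=st();print(p.round(4),(p[:2]-e).round(4),f.round(2),t)
a,b=snap('wrist','w_bpre');print(a.tolist(),b.tolist()); snap('side','s_bpre')
for k in(0,.01,.02,.03): print(wproj(a,b,[*(LT+k*ex),.205]).round(1))
E
python3 -c "
import cv2,numpy as np
a=cv2.imread('pics/w_bpre.png')[200:380,190:370];cv2.imwrite('pics/w_bpre_z.png',cv2.resize(a,None,fx=3.3,fy=3.3,interpolation=cv2.INTER_CUBIC))"
```

```text
[0.5805 0.151  0.187 ] [-0.     -0.0002] [-0.4  -0.26 -0.72] 12.8333
[0.580512258331692, 0.15101460399170244, 0.18699472322348643] [0.7717006059734964, 0.6359859796876606, 1.0326813070857223e-05, 9.096274911298613e-05]
[273.9 324.8]
[273.9 337.9]
[273.9 350.2]
[274.  361.7]
```

View pics/w_bpre_z.png

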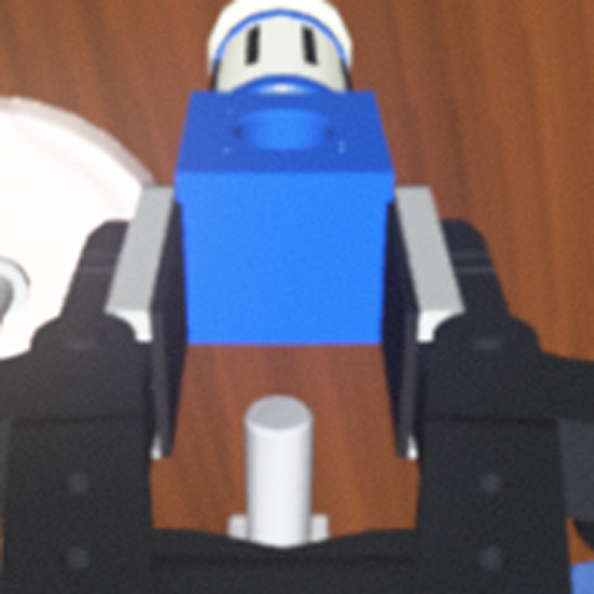

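View pics/s_bpre.png

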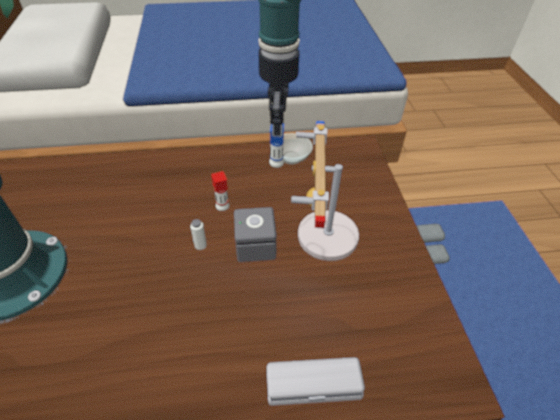

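```bash
python3 - <<'E'
from h import *
a,b,_,_=st()
for nm,dx,z in(('peg tip',.040,.205),('peg mid',.055,.205),('head near top',.014,.221),('head far top',-.014,.221),('eye far',-.014,.205)):
  for l in(0,-.001):
    X=np.array([*(a[:2]+dx*ex+l*ey),z]);uv=wproj(a,b,X);print(nm,l,((uv-[190,200]+.5)*3.3).round(1))
E
```

```text
peg tip 0 [277.2 413.9]
peg tip -0.001 [271.4 413.9]
peg mid 0 [277.3 477.7]
peg mid -0.001 [271.8 477.7]
head near top 0 [276.4 342.6]
head near top -0.001 [269.7 342.6]
head far top 0 [276.1 173.7]
head far top -0.001 [268.9 173.7]
eye far 0 [276.8 129.3]
eye far -0.001 [270.2 129.2]
```

```bash
cat >> h.py <<'E'
def edges(im,row,lo,hi,mask):
    m=mask(im[row,lo:hi].astype(int));i=np.nonzero(m)[0];return lo+i.min(),lo+i.max()
def sub(im,row,lo,hi):
    # strongest rising/falling gradient of gray in [lo,hi] w/ subpixel
    g=cv2.GaussianBlur(im,(0,0),.8)[row].mean(-1) if im.ndim==3 else im[row]
    d=np.gradient(g.astype(float));k=lo+np.argmax(np.abs(d[lo:hi]));a,b,c=np.abs(d[k-1:k+2]);return k+.5*(a-c)/(a-2*b+c+1e-9)
E
python3 - <<'E'
from h import *
im=cv2.imread('pics/w_bpre.png')
B=im[:,:,0].astype(float)-im[:,:,2]
for row in range(252,304,6):
    l=np.interp(80,B[row,235:262],np.arange(235,262));rr=np.interp(80,-0+B[row,322:295:-1],np.arange(322,295,-1));print(row,l.round(2),rr.round(2),((l+rr)/2).round(2))
g=im.mean(-1)
for row in range(326,360,5):
    l,rr=sub(im,row,258,272),sub(im,row,278,292);print('peg',row,round(l,2),round(rr,2),round((l+rr)/2,2))
E
```

```text
252 242.77 308.86 275.82
258 242.41 308.93 275.67
264 244.24 307.26 275.75
270 244.55 306.89 275.72
276 244.89 306.61 275.75
282 245.1 306.24 275.67
288 245.38 306.17 275.77
294 245.63 305.93 275.78
300 246.1 305.56 275.83
peg 326 263.87 283.96 273.91
peg 331 264.85 283.46 274.16
peg 336 264.84 283.42 274.13
peg 341 264.92 283.25 274.08
peg 346 264.92 283.11 274.01
peg 351 264.99 282.99 273.99
peg 356 259.4 288.65 274.02
```

```bash
python3 - <<'E'
from h import *
L=LT-.00105*ey
def tgt(d,z=.1869): return [*(L+d*ex),z]
r.line_to(tgt(-.040),rate=.05)
r.line_to(tgt(-.017),rate=.05);r.pause(.4)
p,q,f,t=st();d=p[:2]-L;print((d@ex).round(4),(d@ey).round(4),p[2].round(4),f.round(2),t)
g=r.line_to(tgt(.012),rate=.025,guard=2.5)
p,q,f,t=st();d=p[:2]-L;print(g,(d@ex).round(4),(d@ey).round(4),p[2].round(4),f.round(2),t)
r.pause(.2);print(st()[2].round(2))
snap('wrist','w_bins');snap('side','s_bins');snap('scene','sc_bins')
E
```

```text
-0.0172 0.0 0.187 [-0.34  0.04 -0.64] 14.1917
False 0.0118 0.0 0.1869 [-0.57  0.27 -0.16] 15.5
[-0.67  0.15  0.39]
```

View pics/w_bins.png

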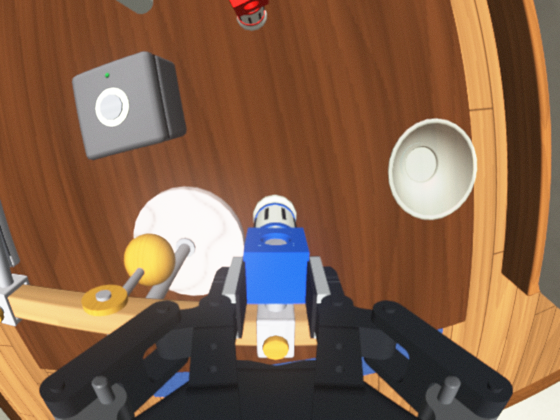

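```bash
python3 - <<'E'
from h import *
L=LT-.00105*ey
def tgt(d,z=.1869): return [*(L+d*ex),z]
g=r.line_to(tgt(.030),rate=.018,guard=2.5)
p,q,f,t=st();d=p[:2]-L;print(g,(d@ex).round(4),(d@ey).round(4),p[2].round(4),f.round(2),t)
r.pause(.3);p,q,f,t=st();d=p[:2]-L;print((d@ex).round(4),f.round(2), (f[:2]@ex).round(2))
snap('wrist','w_bins2');snap('side','s_bins2')
E
python3 -c "
import cv2,numpy as np
a=cv2.imread('pics/w_bins2.png')[200:380,190:370];b=cv2.imread('pics/s_bins2.png')[90:200,240:350]
cv2.imwrite('pics/z2.png',np.hstack([cv2.resize(a,(400,400),interpolation=2),cv2.resize(b,(400,400),interpolation=2)]))"
```

```text
True 0.0236 -0.0005 0.1859 [0.33 0.04 0.15] 16.55
0.023 [ 0.53 -0.36 -0.52] 0.59
```

View pics/z2.png

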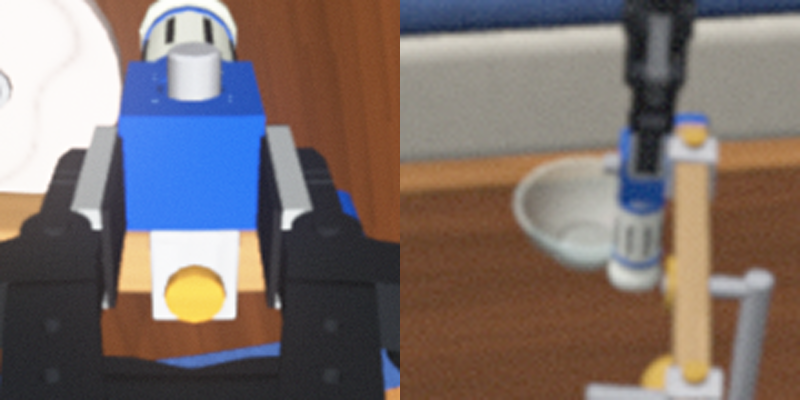

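```bash
python3 - <<'E'
from h import *
L=LT-.00105*ey
def rep(m):
    p,q,f,t=st();d=p[:2]-L;print(m,(d@ex).round(4),(d@ey).round(4),p[2].round(4),f.round(2),'fx',(f[:2]@ex).round(2),round(t,2))
p0=st()[0]
g=r.line_to([*(L+.030*ex),p0[2]],rate=.012,guard=2.5);rep(g)
r.pause(.3);rep('settle')
p=st()[0];d=(p[:2]-L)@ex
r.line_to([*(L+d*ex),p0[2]-.010],rate=.02);rep('low');r.pause(.3);rep('low2')
snap('wrist','w_blow');snap('side','s_blow')
E
python3 -c "
import cv2,numpy as np
a=cv2.imread('pics/w_blow.png')[200:380,190:370];b=cv2.imread('pics/s_blow.png')[90:200,240:350]
cv2.imwrite('pics/z3.png',np.hstack([cv2.resize(a,(400,400),interpolation=2),cv2.resize(b,(400,400),interpolation=2)]))"
```

```text
True 0.0234 -0.0011 0.1846 [ 0.12 -0.05 -0.54] fx 0.13 17.27
settle 0.0229 -0.0014 0.1841 [-0.51  0.68 -1.22] fx -0.63 17.57
low 0.0228 -0.0001 0.1754 [-0.05 -0.11 -0.53] fx -0.03 18.17
low2 0.0229 -0.0 0.1757 [-1.24 -0.53  0.48] fx -1.11 18.47
```

View pics/z3.png

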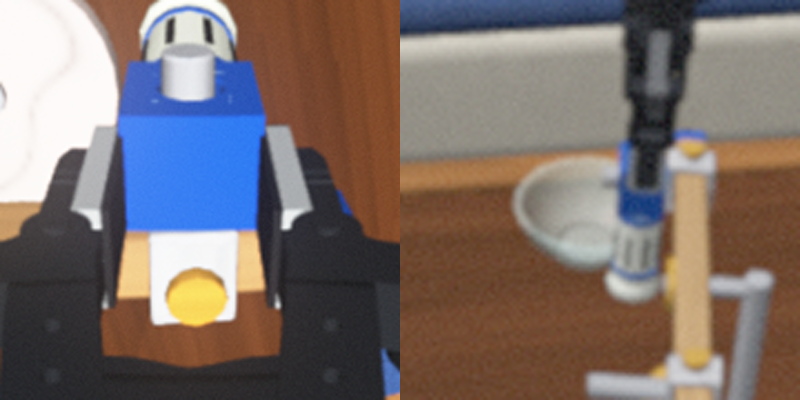

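```bash
python3 - <<'E'
from h import *
r.move_gripper(.65);r.pause(.5)
p=st()[0];print(p.round(4),st()[2].round(2))
snap('wrist','w_brel');snap('side','s_brel')
E
python3 -c "
import cv2,numpy as np
a=cv2.imread('pics/w_brel.png')[200:380,190:370];b=cv2.imread('pics/s_brel.png')[90:200,240:350]
cv2.imwrite('pics/z4.png',np.hstack([cv2.resize(a,(400,400),interpolation=2),cv2.resize(b,(400,400),interpolation=2)]))"
```

```text
[0.6421 0.1382 0.1756] [-0.41 -0.27 -0.4 ]
```

View pics/z4.png

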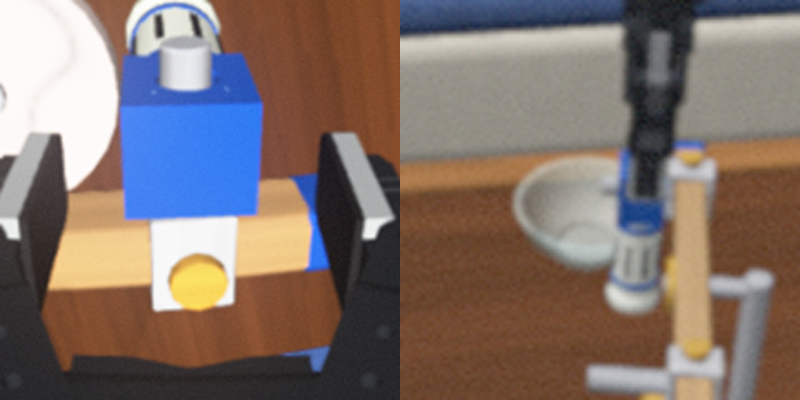

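```bash
python3 - <<'E'
from h import *
p=st()[0]
r.line_to([p[0],p[1],.31],rate=.12)
q=down(np.pi/2+.248);P=lambda z:[.4490,.1512,z]
r.move_ptp(P(.22),q);r.move_gripper(.85)
r.line_to(P(.0615),rate=.12);r.pause(.3);print(st()[0].round(4))
r.move_gripper(0.0);print('gap',get_state()['finger_gap'])
r.line_to(P(.20),rate=.12)
RL=RT-.00105*ey
print(r.inverse_kinematics([*(RL-.045*ex),.197],qp))
r.move_ptp([.47,.02,.21],qp);r.line_to([*(RL-.045*ex),.197],qp,rate=.12);r.pause(.4)
p,q,f,t=st();print(p.round(4),((p[:2]-RL)@ex).round(4),((p[:2]-RL)@ey).round(4),f.round(2),t,get_state()['finger_gap'])
a,b=snap('wrist','w_rpre');print(a.tolist(),b.tolist()); snap('side','s_rpre');snap('scene','sc_rpre')
E
python3 -c "
import cv2,numpy as np
a=cv2.imread('pics/w_rpre.png')[200:380,190:370];b=cv2.imread('pics/s_rpre.png')[90:270,200:380]
cv2.imwrite('pics/z5.png',np.hstack([cv2.resize(a,(400,400),interpolation=2),cv2.resize(b,(400,400),interpolation=2)]))"
```

```text
[0.4492 0.1512 0.0618]
gap 0.3311207452811673
[ 0.51642908  0.45154411 -0.70648057  2.01296095  0.39934172  0.81618719
  0.9589593 ]
[ 0.5385 -0.0376  0.1972] -0.0452 0.0002 [ 0.52 -0.8  -0.83] 27.4417 0.32817923835912105
[0.5384938382561152, -0.037558948456511365, 0.19715358731672308] [0.7714854162199531, 0.636246994900756, 9.631901831858848e-06, 0.00011809703398635895]
```

View pics/z5.png

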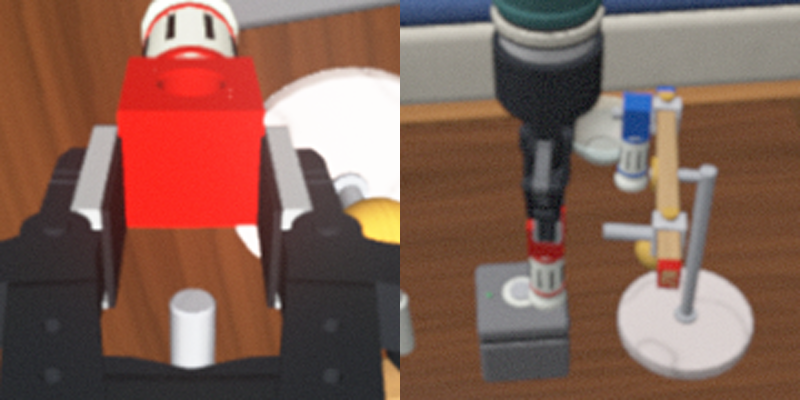

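View pics/sc_rpre.png

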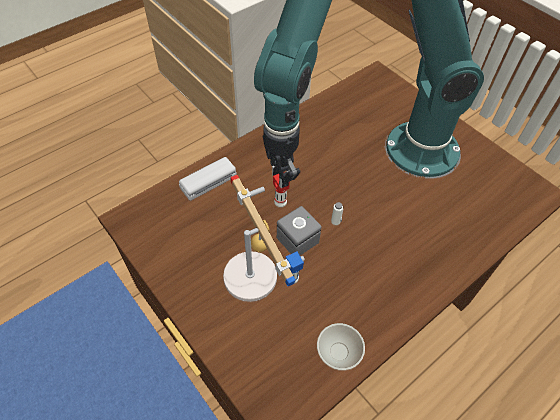

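```bash
python3 - <<'E'
from h import *
for n in('side','scene'):
    print(n,[proj(n,np.array([*RT,z])).round(2).tolist() for z in(.205,.215,.220)])
a=np.array([0.5384938382561152,-0.037558948456511365,0.19715358731672308]);b=[9.631901831858848e-06]*0 or [0.7714854162199531,0.636246994900756,9.631901831858848e-06,0.00011809703398635895]
RL=RT-.00105*ey
for z in(.205,.212,.215,.22):
    print(z,[wproj(a,b,[*(RL+d*ex),z]).round(2).tolist() for d in(0,.012)],'per mm',(wproj(a,b,[*(RL+.001*ey),z])-wproj(a,b,[*RL,z])).round(2)[0], 'w',np.hypot(*(wproj(a,b,[*(RL+.006*ey+.01*ex),z])-wproj(a,b,[*(RL-.006*ey+.01*ex),z]))).round(2))
im=cv2.imread('pics/w_rpre.png')
R=im[:,:,2].astype(float)-im[:,:,0]
for row in range(256,300,8):
    G=im[row,:,1].astype(float)
    R2=im[row,:,2]-G
    l=np.interp(110,R2[235:262],np.arange(235,262));rr=np.interp(110,R2[322:295:-1],np.arange(322,295,-1));print(row,l.round(2),rr.round(2),((l+rr)/2).round(2))
for row in range(328,362,5):
    l,rr=sub(im,row,259,274),sub(im,row,278,294);print('peg',row,round(l,2),round(rr,2),round((l+rr)/2,2),round(rr-l,2))
s0=cv2.imread('pics/side0.png');s1=cv2.imread('pics/s_rpre.png');c0=cv2.imread('pics/scene0.png');c1=cv2.imread('pics/sc_rpre.png')
f=lambda x:cv2.resize(x,(400,300),interpolation=cv2.INTER_CUBIC)
cv2.imwrite('pics/z6.png',np.vstack([np.hstack([f(s0[180:216,280:328]),f(s1[180:216,280:328])]),np.hstack([f(c0[170:206,230:278]),f(c1[170:206,230:278])])]))
E
```

```text
side [[293.83, 199.97], [294.05, 196.03], [294.17, 194.03]]
scene [[263.34, 192.32], [263.29, 189.71], [263.26, 188.39]]
0.205 [[273.3, 321.42], [273.33, 336.31]] per mm 1.65 w 19.24
0.212 [[273.24, 328.44], [273.27, 343.47]] per mm 1.7 w 19.81
0.215 [[273.21, 331.57], [273.24, 346.65]] per mm 1.72 w 20.06
0.22 [[273.16, 336.96], [273.2, 352.11]] per mm 1.76 w 20.49
256 242.26 308.45 275.36
264 244.23 306.96 275.59
272 244.51 306.66 275.58
280 245.0 306.29 275.65
288 245.39 305.89 275.64
296 245.69 305.51 275.6
peg 328 273.57 281.23 277.4 7.66
peg 333 267.8 284.79 276.29 16.99
peg 338 266.19 286.17 276.18 19.99
peg 343 267.0 285.73 276.36 18.73
peg 348 266.98 285.81 276.4 18.83
peg 353 266.95 285.65 276.3 18.71
peg 358 266.94 285.4 276.17 18.46
```

View pics/z6.png

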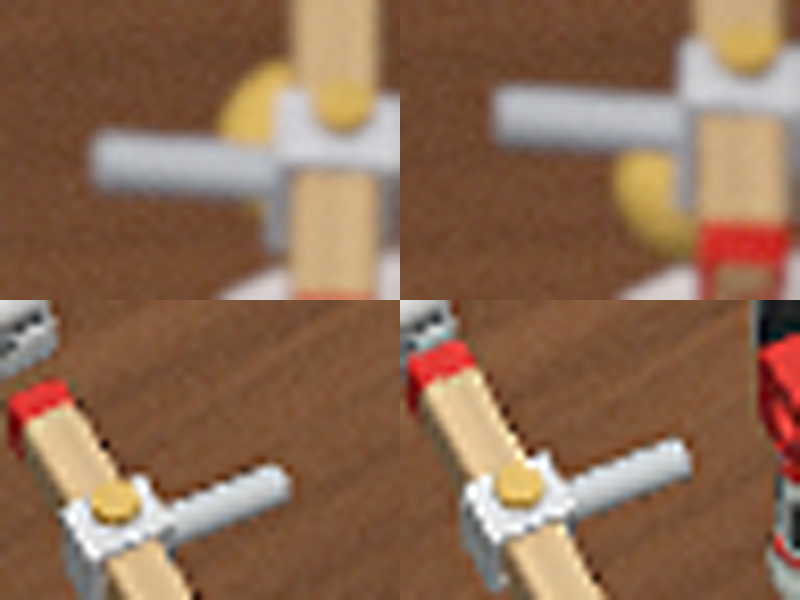

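```bash
python3 - <<'E'
from h import *
for n,c in(('w_bpre',274),('w_rpre',276)):
    im=cv2.imread(f'pics/{n}.png').astype(float).mean(-1);print(n,[(rw,int(im[rw,c-2:c+3].mean())) for rw in range(312,352)])
a=cv2.imread('pics/w_rpre.png')[305:365,240:320];b=cv2.imread('pics/w_bpre.png')[305:365,240:320]
cv2.imwrite('pics/z7.png',np.hstack([cv2.resize(x,(400,300),interpolation=2) for x in(b,a)]))
E
```

```text
w_bpre [(312, 95), (313, 96), (314, 96), (315, 95), (316, 95), (317, 95), (318, 91), (319, 114), (320, 162), (321, 181), (322, 182), (323, 183), (324, 184), (325, 185), (326, 185), (327, 185), (328, 185), (329, 192), (330, 223), (331, 240), (332, 242), (333, 241), (334, 241), (335, 241), (336, 241), (337, 241), (338, 241), (339, 241), (340, 241), (341, 241), (342, 241), (343, 241), (344, 242), (345, 241), (346, 242), (347, 241), (348, 242), (349, 241), (350, 242), (351, 242)]
w_rpre [(312, 93), (313, 92), (314, 92), (315, 93), (316, 92), (317, 92), (318, 93), (319, 92), (320, 90), (321, 92), (322, 94), (323, 92), (324, 92), (325, 92), (326, 92), (327, 90), (328, 90), (329, 111), (330, 151), (331, 176), (332, 179), (333, 180), (334, 180), (335, 182), (336, 182), (337, 183), (338, 182), (339, 182), (340, 201), (341, 233), (342, 240), (343, 240), (344, 239), (345, 239), (346, 239), (347, 239), (348, 239), (349, 239), (350, 239), (351, 239)]
```

View pics/z7.png

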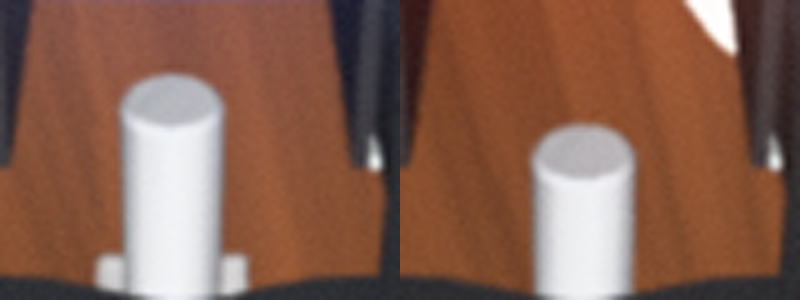

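```bash
python3 - <<'E'
from h import *
RL=RT-.00105*ey; L=RL+.0005*ey
def rep(m):
    p,q,f,t=st();d=p[:2]-L;print(m,(d@ex).round(4),(d@ey).round(4),p[2].round(4),f.round(2),'fx',(f[:2]@ex).round(2),round(t,2))
def tgt(d,z=.200): return [*(L+d*ex),z]
r.line_to(tgt(-.040),rate=.05)
r.line_to(tgt(-.017),rate=.05);r.pause(.4);rep('pre')
g=r.line_to(tgt(.012),rate=.025,guard=2.5);rep(g)
r.pause(.2);rep('')
snap('wrist','w_rins');snap('side','s_rins')
E
python3 -c "
import cv2,numpy as np
a=cv2.imread('pics/w_rins.png')[200:380,190:370];b=cv2.imread('pics/s_rins.png')[90:270,200:380]
cv2.imwrite('pics/z8.png',np.hstack([cv2.resize(a,(400,400),interpolation=2),cv2.resize(b,(400,400),interpolation=2)]))"
```

```text
pre -0.0171 0.0 0.2 [ 0.17  0.36 -0.63] fx 0.1 28.87
False 0.0118 0.0 0.2 [0.56 0.09 0.22] fx 0.53 30.18
 0.0119 -0.0 0.2 [-0.94  0.15 -1.36] fx -0.95 30.38
```

View pics/z8.png

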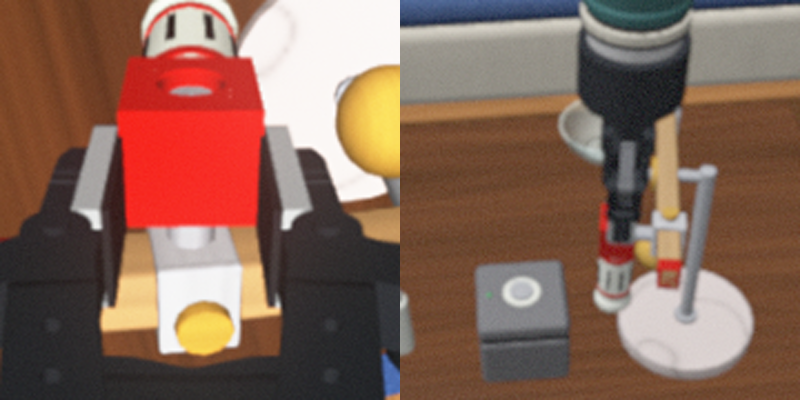

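```bash
python3 - <<'E'
from h import *
RL=RT-.00105*ey; L=RL+.0005*ey
def rep(m):
    p,q,f,t=st();d=p[:2]-L;print(m,(d@ex).round(4),(d@ey).round(4),p[2].round(4),f.round(2),'fx',(f[:2]@ex).round(2),round(t,2))
g=r.line_to([*(L+.030*ex),.200],rate=.018,guard=2.5);rep(g)
r.pause(.3);rep('s')
g=r.line_to([*(L+.030*ex),.200],rate=.012,guard=2.5);rep(g)
r.pause(.3);rep('settle')
snap('wrist','w_rins2')
d=(st()[0][:2]-L)@ex
if d>.021:
    r.line_to([*(RL+d*ex),.188],rate=.02);rep('low');r.pause(.4);rep('low2')
snap('wrist','w_rlow');snap('side','s_rlow')
E
python3 -c "
import cv2,numpy as np
a=cv2.imread('pics/w_rlow.png')[200:380,190:370];b=cv2.imread('pics/w_rins2.png')[200:380,190:370]
cv2.imwrite('pics/z9.png',np.hstack([cv2.resize(b,(400,400),interpolation=2),cv2.resize(a,(400,400),interpolation=2)]))"
```

```text
True 0.0245 -0.0003 0.1991 [-0.83  0.02  0.15] fx -0.81 31.21
s 0.0238 -0.0006 0.1987 [ 0.23  0.13 -0.69] fx 0.2 31.51
True 0.0244 -0.0007 0.1983 [-0.13  0.43 -0.45] fx -0.21 31.82
settle 0.0237 -0.001 0.1978 [-0.82  0.14 -0.27] fx -0.83 32.12
low 0.0236 -0.0005 0.1879 [-0.28 -0.38  0.06] fx -0.2 32.83
low2 0.0238 -0.0004 0.1881 [-0.09  0.59  0.92] fx -0.2 33.23
```

View pics/z9.png

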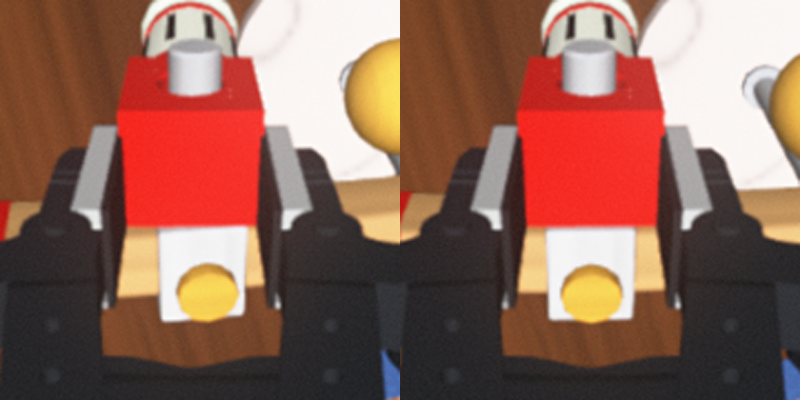

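View pics/s_rlow.png

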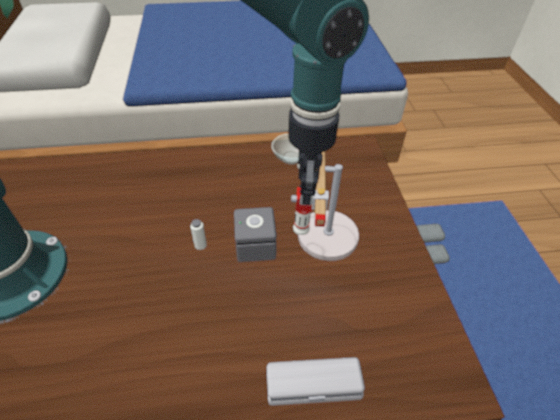

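```bash
python3 - <<'E'
from h import *
r.move_gripper(.65);r.pause(.6)
snap('wrist','w_rrel');p=st()[0];print(p)
r.line_to([p[0],p[1],.31],rate=.1)
r.line_to([.50,-.02,.36],rate=.15)
r.pause(1);print(st()[3])
snap('side','s_end');snap('scene','sc_end');snap('wrist','w_end')
E
python3 -c "
import cv2,numpy as np
a=cv2.imread('pics/w_rrel.png')[200:380,190:370];b=cv2.imread('pics/s_end.png')[100:280,220:400];c=cv2.imread('pics/sc_end.png')[160:310,200:350];d=cv2.imread('pics/w_end.png')[120:400,140:420]
f=lambda x:cv2.resize(x,(300,300),interpolation=2)
cv2.imwrite('pics/z10.png',np.vstack([np.hstack([f(a),f(b)]),np.hstack([f(c),f(d)])]))"
```

```text
[ 0.60610341 -0.05085911  0.18798828]
37.6833
```

View pics/z10.png

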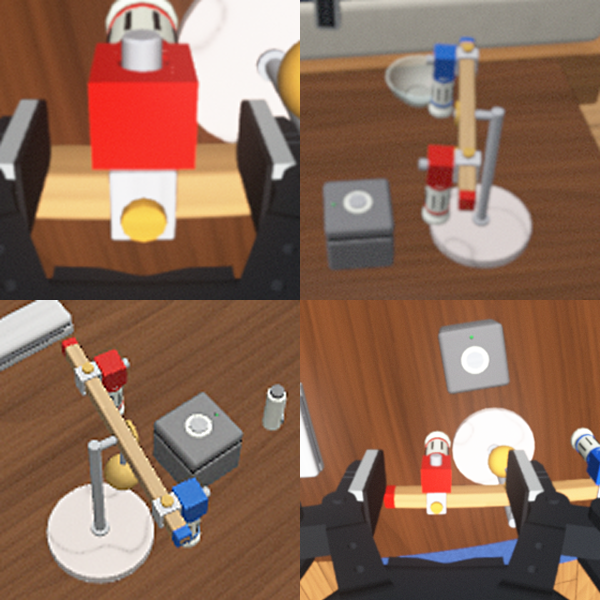

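```bash
python3 -c "
import cv2,numpy as np
b=cv2.imread('pics/s_end.png');c=cv2.imread('pics/sc_end.png');f=lambda x:cv2.resize(x,(400,300),interpolation=2)
cv2.imwrite('pics/z11.png',np.vstack([np.hstack([f(b[118:172,285:357]),f(b[180:234,285:357])]),np.hstack([f(c[240:294,250:322]),f(c[165:219,225:297])])]))"
```

```text
(no output)
```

View pics/z11.png

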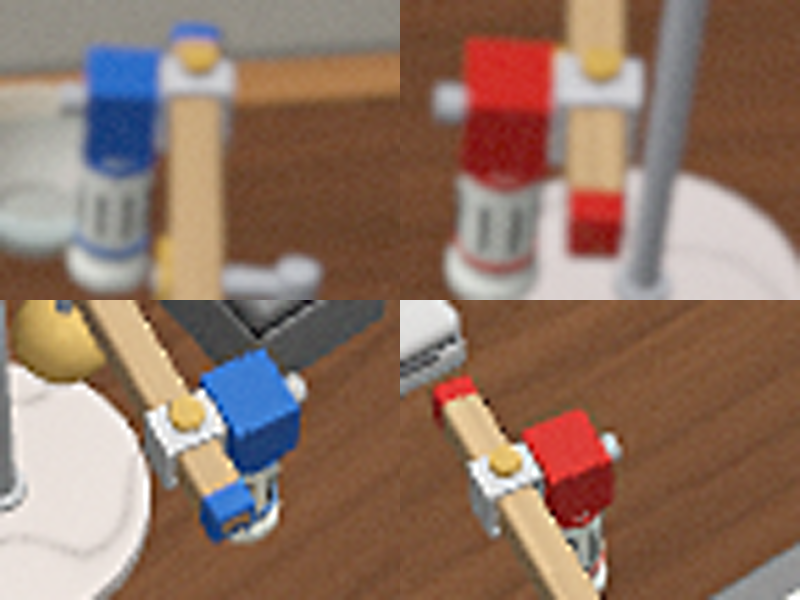

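```bash
python3 - <<'E'
from h import *
for n,uvs in(('L',((320.2-.4,128.4-.4),(283.6-.4,260.1-.4))),('R',((321.3-.4,191.1-.4),(243.9-.4,193.8-.4)))):
    s=tri([(lambda X:proj('side',X),uvs[0]),(lambda X:proj('scene',X),uvs[1])]);print(n,s.x.round(4))
for n,T in(('red',RT),('blue',LT)):
    g=T+(.038+.079)*ex
    r.line_to([*g,.36],qp,rate=.2);r.line_to([*g,.27],rate=.12);r.pause(.3)
    a,b=snap('wrist','w_gap_'+n);print(a.round(4),st()[3],[wproj(a,b,[*(T+d*ex),.205]).round(1).tolist() for d in(0,.01,.038)])
    r.line_to([*g,.36],rate=.2)
E
python3 -c "
import cv2,numpy as np
o=[]
for n in('red','blue'):
    a=cv2.imread(f'pics/w_gap_{n}.png')[60:160,226:326];o.append(cv2.resize(a,(400,400),interpolation=2))
cv2.imwrite('pics/z12.png',np.hstack(o))"
```

```text
L [0.6661 0.1342 0.2255]
R [ 0.6299 -0.0541  0.2311]
[ 0.6982 -0.0676  0.2707] 40.25 [[274.0, 54.3], [274.0, 67.9], [273.9, 106.6]]
[0.7349 0.1214 0.2707] 43.2083 [[273.8, 54.4], [273.8, 68.0], [273.8, 106.6]]
```

View pics/z12.png

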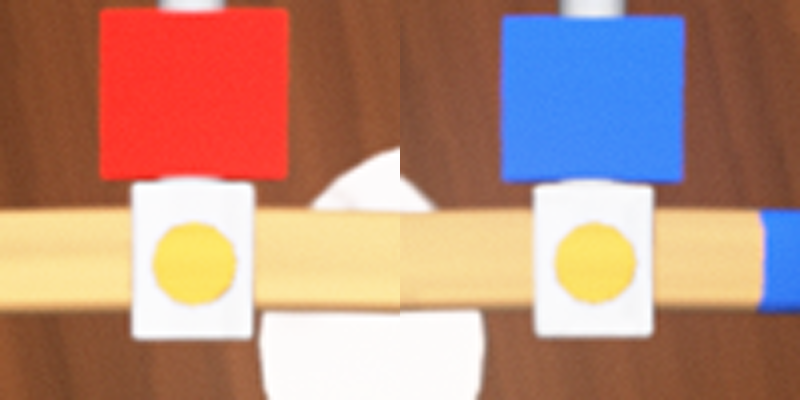

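```bash
python3 - <<'E'
from h import *
from cell import workorder
r.pause(.3);s=get_state();print(s['t'],s['tool_pos'].round(3),s['ft_force'].round(2))
print(workorder.sign_off())
E
```

```text
44.1083 [0.734 0.121 0.358] [-0.14  0.17  0.19]
the job is handed in; nothing more can be done
None
```

Both capsules are hung: the blue one on the left peg and the red one on the right. I handed the job in at about 44 s of the 72 s allowed.

**How it went:** Each eye slid onto its peg without touching off the 2.5 N guard. Each head then met its collar at the expected depth, twice in a row: about 23.5 mm past the peg tip for blue and 24.4 mm for red, against 24 mm expected. I lowered each one until the bar carried it, opened the gripper, lifted clear and backed away.

**Last checks:**
- **Fit:** in the pictures taken from straight above, both heads sit about 0.5 mm from their collars, within the 2 mm allowed.
- **Level:** the side and scene cameras put the left half about 5–6 mm lower than the right, a tilt of about 0.03 rad against the 0.06 limit. The unequal collar distances I measured (about 104 mm left, 88 mm right) predict about 0.02 rad. The two agree roughly, given how coarse those cameras are.
- **Bar movement:** with only the blue capsule on, the bar tipped about 0.15 rad, well short of 0.28.
- **Other objects:** the robot never went near the cube, bowl, glasses case or battery tube, and they look unmoved in the pictures. I did not measure them.
- **Disagreement:** the wrist camera was off sideways by about 1.4 mm. I corrected for it by comparing the gripped head with the peg in the same picture.

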